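# Load a vial in the bench reader and hold its light cover down on the locating pin

### The arm

A 6-joint arm with a two-finger parallel gripper is mounted at the origin on the work surface. World frame = base frame: x ahead of the robot, y to its left, z up, the work surface at z = 0. Lengths are in mm, angles in rad, forces in N, time in s.
With the tool pointing down it reaches from about 300 to 775 mm from the base axis. Payload 14.6 kg.
Tool frame: the origin (TCP) lies midway between the tips of the shut fingers; the grasp point (between the pads) lies 19 mm behind it; z points along the fingers, y is the line along which they close (so a half turn about z gives the same grasp; the last joint's range is limited). The gripper opens to 94 mm and grips with 3 to 60 N. Pads are 16 mm wide; open, the fingers measure 119 mm over their backs; the gripper's body (75 mm by 177 mm) begins 78 mm behind the grasp point.
Start: joints at [-1.404, 0.3, 1.521, -0, 1.321, -0.067], TCP at [127.415, -535.028, 205.446] pointing down, gripper open.
Joint ranges: [-3.03, 3.03], [-0.79, 2.21], [0.23, 2.52], [-1.04, 4.18], [0, 3.07], [-2.55, 2.55]. Speed limits (rad/s): [2.22, 2.22, 2.57, 3.14, 3.14, 3.14].

### API

Orientations are given as [roll, pitch, yaw] about the fixed x, y, z axes, in that order (R = Rz(yaw) Ry(pitch) Rx(roll)).
In Python, from cell import * gives the robot as it stands. The module is installed in compiled form; this text tells all that it offers.
- The arm moves only by the tool servo_tool, never from a script. Its argument "motion" is a list of rows, each an object of numbers: "wx", "wy", "wz": the turn, a rotation vector about the tool's x, y, z in units of 2 rad (1.0 is 2 rad); "dx", "dy", "dz": the shift along the tool's x, y, z in units of 10 cm (1.0 is 10 cm); "fingers": the closure, from -1 (fully open) to 1 (shut). In form: [{"wx": .., "wy": .., "wz": .., "dx": .., "dy": .., "dz": .., "fingers": ..}, ...]. A call has 1 to 10 rows; each row is the pose to reach, as a shift and turn from the pose commanded when the call began, along the tool's axes at that moment; what a row does not reach only later rows make up. A row lasts 1/10 s, in which the tool goes at most 50 mm and 8.59 degrees, less where a joint would pass 70% of its speed; a pose out of reach is approached as far as the arm can. A call with a number of a shift or a turn outside -1 to 1 is refused whole. A call with a gripper value outside its range is refused whole. The fingers move at their own pace and stop on an object; "newtons" is the grip in N (left out, the last holds). Time passes only in rows, so rows that repeat a pose let the fingers close. It gives the time, the measured TCP pose, the force, the opening and the grip force at its end, in the units of the state.
- read_state(): the state, without advancing time (a new reading comes with each control period).
- camera(name): name is "scene" or "top"; returns a dict with "image" (384x512x3 uint8, red, green, blue), "fx", "fy", "cx", "cy" (pixels), "k1" (the pictures are not rectified: a ray, as slopes to the right and down, at radius r is drawn at 1 + k1 r^2 times it, then the intrinsics apply), "R" (3x3) and "t" (3): a world point X has camera coordinates R X + t. Camera axes: x right, y down, z forward; pixel columns grow to the right and rows downward; lengths in mm; the calibration is good to about 2 mm. A picture is of the moment at which its call begins. There is no depth.
- sign_off(): hands the job in; it is judged then, once.
Trained networks look in a picture, given as the dict that the camera call returned (one of the last four; its "shot" number tells which), for a name from the list of things; names that differ only in an ending like _2 or _b are one class to them, and where a whole thing is asked for, a point or a joint stands for the part that bears it (a point fixed in the world has none). Each returns a list of dicts, best first, with "conf" (0 to 1); they miss things now and then, are a little off and sometimes report something else, mostly with a low value. They report only what shows in the picture. A call takes as long as a camera call. They do not tell look-alikes from the thing itself.
- spot_in(query, picture): "location" ([column, row] in pixels, amid what is visible of it).
- trace(query, picture): "pixels" (384x512 bool, what is visible of it) and "location" ([column, row] in pixels, amid what is visible of it).
The state is a dict: "clock": time; "joints": joint angles; "qd": joint speeds; "effort": joint torques, N m; "eef_pos": TCP position; "eef_rot": TCP orientation; "wrist_force": force on the tool from outside, world axes, zero at the start; "moment": the same for the moment, N m; "finger_gap": finger opening in mm; "finger_force": force on a finger pad.
Only numpy, scipy, OpenCV 4.12 (cv2) and the standard library are available. Lean on these libraries where they do the work, as an engineer would, in place of code of your own. Each camera call takes 0.05 s, during which the arm holds its last target. There are 200 camera calls.

### The job

Take the tall straight vial (not the short one, nor the one with the wide cap) out of the pocket tray and stand it fully down in the reader's well. Then take the light cover by its knob, slide it tongue first under the reader's keeper lip until it drops on over the locating pin, press it fully down against its sprung seal, and finish while still holding it pressed down: do not let go. Leave the other two vials, the dish and the timer where they are.

Things in the scene. Friction and masses are not known exactly. Their poses are not given: they have to be found in the camera images.
- vial: the vial to load: an upright amber glass cylinder 13 mm in diameter and 26 mm tall with a flat aluminium cap of the same diameter (top 6 mm); 12 g. Origin: centre of its underside, z up. It starts in one of the tray's pockets, its top 14 mm above the tray
- short_vial: the short vial, 13 mm in diameter and only 17 mm tall, in another pocket of the tray (5 mm stands proud). Origin: centre of its underside. Leave it
- wide_vial: the wide-capped vial: same body and height (26 mm) as the wanted one, but its aluminium cap is 21 mm wide; in another pocket. Origin: centre of its underside. Leave it
- tray: fixed aluminium pocket tray 164 x 50 x 20 mm (x, y, z), origin at the centre of its underside. Four round pockets 16 mm wide and 12 mm deep in a row along its x axis, at x = -54, -18, 18 and 54 mm, y = 0; one pocket is empty. It may stand to the robot's left or right, the cover on the other side
- reader: fixed white bench reader: block 156 x 96 mm (x, y), flat deck 30 mm above the bench; origin at the centre of its underside, x from the dark display strip to the keeper. Along the deck's centre line y = 0: pin at x = -20 mm, well at x = 20 mm, keeper at the +x end. Two rubber seal bars along y at x = -44 and 44 mm, 6 mm wide, 70 mm long, tops 6 mm above the deck
- well (a point): centre of the well's mouth, at deck level; the well is 15.6 mm wide and 16 mm deep, its edge chamfered by 2 mm. A vial fully down in it stands 10 mm above the deck, 5 mm lower than the pin; a cover pushed askew or hard onto the pin can dip and knock it
- pin (a point): tip of the steel locating pin, 15 mm above the deck; 12 mm in diameter, its top 4 mm taper to 8 mm
- cover: black light cover, loose, flat on the bench, knob up, 150 g (give or take 30%). Plate 100 x 76 x 19 mm (x, y, z), origin at the centre of its underside; tongue 5 mm thick, 50 mm wide, level with the underside, sticks out 16 mm at the +x end. Once dropped on, its origin lies over the reader's, x axes alike, underside 36 mm above the bench, resting on the seal bars
- hole (a point): mouth centre of the pin pocket in the cover's underside, at x = -20 mm in the cover's frame: round, blind, 15 mm wide, 15 mm deep, invisible from above. A like pocket 22 mm wide at x = 20 mm clears the vial. Lower the cover 13 to 20 mm short of its place (towards the reader's -x) onto the pin's tip, 45 mm above the bench, then slide it towards the keeper until it drops
- tongue (a point): tip of the cover's tongue at the underside, at x = 66 mm in the cover's frame
- knob (a point): middle of the top of the cover's bar knob, which stands on the middle of the plate: 45 mm along x, 16 mm wide along y, 30 mm tall (19 to 49 mm above the underside)
- seal (a joint): how far the two seal bars are pressed down, 0 to 0.005 m; they are sprung together, push back with about 4 N at 0 and 10 N at 0.005, and rise when let go. The cover's weight alone does not press them down; fully pressed, the cover's underside is 31 mm above the bench
- dish: closed clear dish 58 mm wide and 16 mm tall, on the bench; origin at the centre of its underside. Leave it
- timer: small white timer 55 x 45 x 18 mm lying on the bench; origin at the centre of its underside. Leave it
- keeper (a point): front edge of the keeper lip's underside, at x = 56 mm in the reader's frame, 24 mm above the deck. The aluminium keeper is 70 mm wide (y): lip 6 mm thick, from x = 56 to 70 mm, on a back wall from x = 70 to 78 mm. The cover's tongue goes under the lip, 10 mm deep in the end, so the cover cannot come straight down
Not all that is in view belongs to the job. Leave any green, purple or red look-alike of the cover alone.

How it is judged:
By the outcome, as a careful person would: the job done as asked, in the order asked, and still so for the second after the job is handed in, while the arm keeps its last pose, push and grip.
It also fails if it takes over 64 s, if anything falls off the work surface, if the arm or the gripper's body presses on something with over 40 N, if the wrist force passes 120 N, or if a joint passes its speed limit or range.

## Working session

There is one attempt and no reset: what is moved stays moved. The work goes in short steps, Python scripts to look and compute and a tool call to move; the robot and the scene stay as the last step left them, time stands still between calls to the robot, and variables do not carry over. Pictures are saved under pics/ and viewed, at most 10 in all, crops included, and the job is handed in when it is done.

Besides the shell and the picture viewer there is one more tool, called after "Emit:" as a command line: name --argument value ..., lists and objects as JSON in quotes. servo_tool: Moves the arm, as the interface text tells. Its arguments: {"type":"object","properties":{"motion":{"type":"array","items":{"type":"object","properties":{"wx":{"type":"number"},"wy":{"type":"number"},"wz":{"type":"number"},"dx":{"type":"number"},"dy":{"type":"number"},"dz":{"type":"number"},"fingers":{"type":"number"}}}},"newtons":{"type":"number"}},"required":["motion"]}

```bash
mkdir -p pics; cat > h.py <<'E'
from cell import *
import numpy as np, cv2
def ray(p,c):
    # undistort pixel -> world ray
    xd=np.array([(p[0]-c["cx"])/c["fx"],(p[1]-c["cy"])/c["fy"]]); x=xd.copy()
    for _ in range(20): x=xd/(1+c["k1"]*(x@x))
    R=np.array(c["R"]);t=np.array(c["t"]).ravel()
    return -R.T@t, R.T@np.array([x[0],x[1],1.])
def at(p,c,z):
    o,d=ray(p,c); return o+d*(z-o[2])/d[2]
def proj(X,c):
    q=np.array(c["R"])@np.asarray(X,float)+np.array(c["t"]).ravel(); x=q[:2]/q[2]; x=x*(1+c["k1"]*(x@x))
    return np.array([c["fx"]*x[0]+c["cx"],c["fy"]*x[1]+c["cy"]])
def save(img,n): cv2.imwrite("pics/"+n,cv2.cvtColor(img,cv2.COLOR_RGB2BGR))
E
python3 - <<'E'
from h import *
s=camera("scene");t=camera("top")
save(s["image"],"s1.png");save(t["image"],"t1.png")
for n,c in(("scene",s),("top",t)):
    print(n,c["fx"],c["k1"],ray((c["cx"],c["cy"]),c))
    for q in "vial short_vial wide_vial tray reader well pin cover knob tongue keeper dish timer".split():
        print(q,[(np.round(r["location"]).tolist(),round(r["conf"],2)) for r in spot_in(q,c)[:4]])
print(read_state())
E
```

```text
scene 362.3229832160248 -0.07540618264944572 (array([889.01428881, 260.04613381, 729.35165736]), array([-0.50064624, -0.35028862, -0.79161305]))
vial [([385.0, 255.0], 0.42)]
short_vial []
wide_vial [([254.0, 243.0], 0.47), ([373.0, 292.0], 0.41)]
tray [([372.0, 279.0], 0.58), ([166.0, 173.0], 0.55)]
reader [([255.0, 243.0], 0.81)]
well [([254.0, 243.0], 0.82)]
pin [([254.0, 242.0], 0.61)]
cover [([184.0, 134.0], 0.96), ([166.0, 174.0], 0.81), ([256.0, 157.0], 0.76), ([177.0, 225.0], 0.67)]
knob [([176.0, 224.0], 0.82), ([185.0, 135.0], 0.8), ([253.0, 155.0], 0.73), ([167.0, 174.0], 0.57)]
tongue [([185.0, 134.0], 0.79), ([167.0, 177.0], 0.7), ([179.0, 224.0], 0.69), ([254.0, 242.0], 0.22)]
keeper [([253.0, 244.0], 0.86)]
dish [([278.0, 328.0], 0.79)]
timer [([212.0, 188.0], 0.61)]
top 417.4302737672137 -0.017380000186571293 (array([436.07873212, -26.26005591, 972.06553194]), array([ 0.05896201,  0.02747251, -0.99788213]))
vial []
short_vial [([249.0, 191.0], 0.67)]
wide_vial [([132.0, 181.0], 0.63)]
tray [([136.0, 207.0], 0.62)]
reader [([247.0, 172.0], 0.94), ([382.0, 189.0], 0.74)
[... 465 characters left out ...]
ck': 1.4, 'joints': array([-1.40358637e+00,  2.99867424e-01,  1.52100727e+00,  1.49289017e-05,
        1.32069440e+00, -6.65944286e-02]), 'qd': array([-4.02248375e-05,  1.36596834e-04,  3.55980483e-04, -2.21795035e-03,
        6.58345674e-04, -5.09537093e-04]), 'effort': array([ 7.63920543e-04, -5.31659639e+01, -3.52913439e+01,  7.08787981e-02,
        2.12358189e-02, -1.55841462e-05]), 'eef_pos': array([ 127.42622079, -535.02424358,  205.4603776 ]), 'eef_rot': array([ 3.14156819e+00, -1.28649355e-05,  2.33800694e-01]), 'wrist_force': array([-0.15640409,  0.11853934, -0.41151428]), 'moment': array([-0.01738829, -0.02371884, -0.03640473]), 'finger_force': 0.0, 'finger_gap': 93.87996499884453}
```

View pics/t1.png

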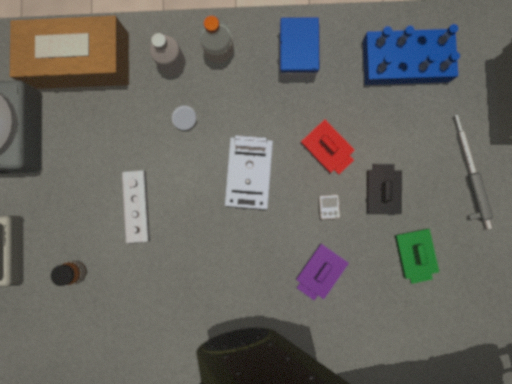

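View pics/s1.png

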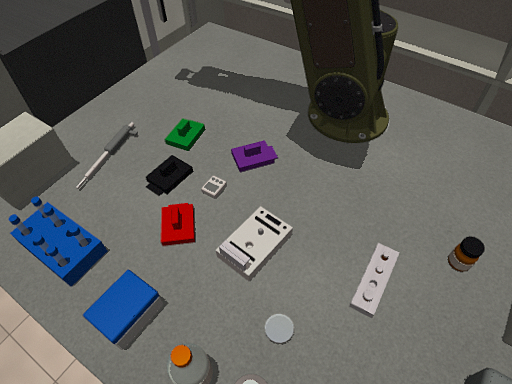

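The top view shows the reader at (248,172) with its keeper up the picture (about row 140). The tray is at (135,207), the black cover at (384,189) with its tongue up, the dish at (184,117) and the timer at (330,207). The green, purple and red covers are look-alikes. Next I enlarge the tray, reader and cover.

```bash
python3 - <<'E'
from h import *
s=camera("scene");t=camera("top")
def crop(c,x,y,w,h,W,H): return cv2.resize(c["image"][y:y+h,x:x+w],(W,H),interpolation=cv2.INTER_CUBIC)
a=crop(t,115,160,40,90,264,594)
b=crop(t,220,130,56,82,260,381)
d=crop(t,360,155,50,65,164,213)
e=crop(s,345,235,60,85,270,381)
f=crop(s,140,150,60,50,256,213)
im=np.zeros((600,800,3),np.uint8)
im[:594,:264]=a; im[:381,266:526]=b; im[385:598,266:430]=d; im[:381,528:798]=e; im[385:598,432:688]=f
save(im,"c1.png")
for n,c in(("s",s),("t",t)):
  for q in("tray","reader","cover"):
    for r in trace(q,c)[:4]:
        m=r["pixels"].astype(np.uint8); k=cv2.findContours(m,0,2)[0]
        k=max(k,key=cv2.contourArea); print(n,q,round(r["conf"],2),m.sum(),np.round(cv2.boxPoints(cv2.minAreaRect(k)),1).tolist())
E
```

```text
s tray 0.85 1480 [[348.6000061035156, 308.0], [376.0, 241.89999389648438], [399.1000061035156, 251.5], [371.70001220703125, 317.5]]
s tray 0.42 1108 [[140.3000030517578, 180.60000610351562], [175.39999389648438, 149.39999389648438], [193.8000030517578, 170.10000610351562], [158.6999969482422, 201.3000030517578]]
s reader 0.73 3028 [[212.5, 251.5], [263.5, 200.5], [296.0, 233.0], [245.0, 284.0]]
s cover 0.93 1370 [[160.0, 203.0], [195.0, 203.0], [195.0, 246.0], [160.0, 246.0]]
s cover 0.86 964 [[230.60000610351562, 149.0], [271.20001220703125, 137.39999389648438], [278.20001220703125, 161.5], [237.5, 173.1999969482422]]
s cover 0.84 1024 [[141.6999969482422, 179.89999389648438], [175.10000610351562, 150.10000610351562], [192.8000030517578, 170.0], [159.3000030517578, 199.6999969482422]]
s cover 0.55 851 [[162.60000610351562, 140.3000030517578], [187.6999969482422, 110.19999694824219], [207.39999389648438, 126.69999694824219], [182.3000030517578, 156.8000030517578]]
t tray 0.91 1576 [[121.80000305175781, 170.60000610351562], [145.8000030517578, 169.5], [149.3000030517578, 241.5], [125.
[... 188 characters left out ...]
99969482422, 134.0], [272.0, 137.1999969482422], [266.70001220703125, 210.10000610351562]]
t cover 0.93 1701 [[297.3999938964844, 141.1999969482422], [322.79998779296875, 117.0], [359.8999938964844, 155.89999389648438], [334.5, 180.10000610351562]]
t cover 0.92 1705 [[366.0, 164.0], [401.0, 164.0], [401.0, 214.0], [366.0, 214.0]]
t cover 0.77 1707 [[290.6000061035156, 284.70001220703125], [319.3999938964844, 242.6999969482422], [348.6000061035156, 262.79998779296875], [319.79998779296875, 304.79998779296875]]
t cover 0.59 1846 [[391.20001220703125, 235.89999389648438], [429.6000061035156, 226.39999389648438], [442.20001220703125, 276.70001220703125], [403.79998779296875, 286.29998779296875]]
```

View pics/c1.png

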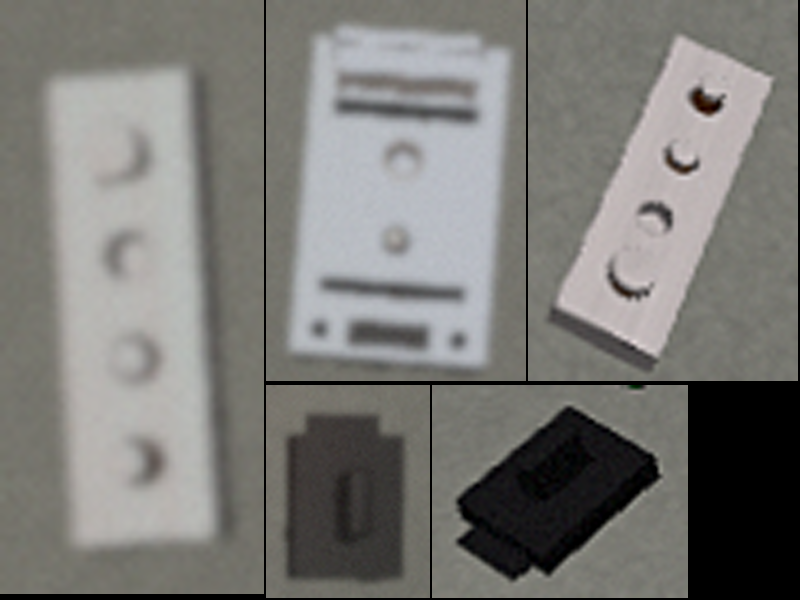

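The pockets, from far end to robot end in the top picture, are:
- **(133,184):** the wide-capped vial.
- **(134,199):** empty.
- **(135,214):** the short vial, with only a sliver of amber showing.
- **(136,230):** the tall vial. It stands well proud, shows a large amber side, and its cap is no wider than its body. It is at scene (385,256), and is the one to take.

Now I fit poses.

```bash
cat > fit.py <<'E'
from h import *
from scipy.optimize import minimize
def box(x0,x1,y0,y1,z0,z1): return np.array([[x,y,z] for x in(x0,x1) for y in(y0,y1) for z in(z0,z1)],float)
M=dict(tray=[box(-82,82,-25,25,0,20)],reader=[box(-78,78,-48,48,0,30),box(70,78,-35,35,30,60),box(56,70,-35,35,54,60)],
 cover=[box(-50,50,-38,38,0,19),box(50,66,-25,25,0,5),box(-22.5,22.5,-8,8,19,49)])
def world(P,p): c,s=np.cos(p[2]),np.sin(p[2]); return np.c_[p[0]+c*P[:,0]-s*P[:,1],p[1]+s*P[:,0]+c*P[:,1],P[:,2]+(p[3] if len(p)>3 else 0)]
def sil(n,p,c,S=8):
    m=np.zeros((384*2,512*2),np.uint8)
    for b in M[n]:
        h=cv2.convexHull(np.array([proj(X,c) for X in world(b,p)],np.float32)).reshape(-1,2)
        cv2.fillConvexPoly(m,np.round((h*2+.5)*256).astype(np.int32),255,cv2.LINE_AA,8)
    return cv2.resize(m,(512,384),interpolation=cv2.INTER_AREA)/255.
def fit(n,p0,obs):
    def f(p):
        v=0
        for c,m in obs: v+=np.abs(sil(n,(p[0],p[1],p[2]/100.),c)-m).sum()
        return v
    p0=np.array([p0[0],p0[1],p0[2]*100])
    r=minimize(f,p0,method="Nelder-Mead",options=dict(initial_simplex=p0+np.array([[0,0,0],[8,0,0],[0,8,0],[0,0,8]]),xatol=.05,fatol=.5))
    return np.array([r.x[0],r.x[1],r.x[2]/100]),r.fun
def mask(q,c,px):
    rs=[r for r in trace(q,c) if np.hypot(*(np.array(r["location"])-px))<18]
    if not rs: return None
    return rs[0]["pixels"].astype(float)
E
python3 - <<'E'
from fit import *
s=camera("scene");t=camera("top")
for n,tp,sp in(("tray",(135,207),(374,279)),("reader",(248,172),(254,243)),("cover",(384,189),(168,175))):
    g=at(tp,t,10); y=[0,-.05,0][("tray","reader","cover").index(n)]
    o=[(c,mask(n,c,p)) for c,p in((t,tp),(s,sp))]; o=[x for x in o if x[1] is not None]
    for k in ([o[:1],o[1:],o] if len(o)==2 else [o]):
        p,f=fit(n,(g[0],g[1],y),k); print(n,len(o),np.round(p,3),round(f))
    # point checks
    if n=="reader":
        for q,z,X in(("pin",45,(-20,0,0)),("well",30,(20,0,0))):
            print(q,np.round(world(np.array([X],float),p)[0,:2],1))
            for v in(.1,): print("proj top",proj(np.r_[world(np.array([X],float),p)[0,:2],z],t),"scene",proj(np.r_[world(np.array([X],float),p)[0,:2],z],s))
    if n=="tray": 
        for x in(-54,54):
            w=world(np.array([[x,0,0.]]),p)[0]; w[2]=34; print(x,w,proj(w,t),proj(w,s))
E
```

```text
tray 2 [4.72220e+02 2.81121e+02 5.70000e-02] 245
tray 2 [4.73723e+02 2.81681e+02 4.30000e-02] 200
tray 2 [4.72959e+02 2.81448e+02 4.60000e-02] 454
-54 [419.01511338 278.9851174   34.        ] [133.35490028 229.72807371] [386.51471586 253.45621048]
54 [526.90277077 283.90988965  34.        ] [130.72516121 182.31671304] [368.77046133 294.03423034]
reader 2 [ 5.40625e+02  1.54550e+01 -9.60000e-02] 109
reader 2 [ 5.42636e+02  1.54480e+01 -8.60000e-02] 150
reader 2 [ 5.41672e+02  1.53760e+01 -9.20000e-02] 280
pin [521.8  17.2]
proj top [247.38452716 180.58872984] scene [260.18202782 228.33233453]
well [561.6  13.5]
proj top [248.85854732 163.68329603] scene [248.93501664 243.8354313 ]
cover 2 [ 4.90353e+02 -2.91348e+02 -5.10000e-02] 140
cover 2 [ 4.93007e+02 -2.93314e+02 -5.30000e-02] 60
cover 2 [ 4.91223e+02 -2.92682e+02 -4.40000e-02] 218
```

Both cameras agree to about 1.5 mm. The vial is at about (419,279), the reader at (541.7,15.4) with yaw −0.092, and the cover at (491,−292.5) with yaw −0.047. I move over to the vial now.

Emit:
servo_tool --motion '[{"dx":1,"dy":-1,"wz":0.094,"fingers":-1},{"dx":1,"dy":-1,"wz":0.094,"fingers":-1},{"dx":1,"dy":-1,"wz":0.094,"fingers":-1},{"dx":1,"dy":-1,"wz":0.094,"fingers":-1}]'

```text
schema error: expected keys wx, wy, wz, dx, dy, dz, fingers
```

Emit:
servo_tool --motion '[{"dx":0.8,"dy":-0.975},{"dx":0.8,"dy":-0.975},{"dx":0.8,"dy":-0.975},{"dx":0.8,"dy":-0.975}]'

```text
schema error: expected keys wx, wy, wz, dx, dy, dz, fingers
```

Emit:
servo_tool --motion '[{"dx":0.8,"dy":-0.975},{"dx":0.8,"dy":-0.975},{"dx":0.8,"dy":-0.975},{"dx":0.8,"dy":-0.975}]'

```text
schema error: expected keys wx, wy, wz, dx, dy, dz, fingers
```

Emit:
servo_tool --motion '[{"dx":0.7,"dy":-0.975},{"dx":0.7,"dy":-0.975},{"dx":0.7,"dy":-0.975},{"dx":0.7,"dy":-0.975}]'

```text
schema error: expected keys wx, wy, wz, dx, dy, dz, fingers
```

Emit:
servo_tool --motion '[{"dx":0.1,"dy":-0.975},{"dx":0.1,"dy":-0.975},{"dx":0.1,"dy":-0.975},{"dx":0.1,"dy":-0.975}]'

```text
schema error: expected keys wx, wy, wz, dx, dy, dz, fingers
```

Emit:
servo_tool --motion '[{"dx":0.1,"dy":-0.975},{"dx":0.1,"dy":-0.975},{"dx":0.1,"dy":-0.975},{"dx":0.1,"dy":-0.975}]'

```text
schema error: expected keys wx, wy, wz, dx, dy, dz, fingers
```

Emit:
servo_tool --motion '[{"dx":0.0,"dy":-0.975},{"dx":0.0,"dy":-0.975},{"dx":0.0,"dy":-0.975},{"dx":0.0,"dy":-0.975}]'

```text
schema error: expected keys wx, wy, wz, dx, dy, dz, fingers
```

All seven keys are required in every row.

Emit:
servo_tool --motion '[{"wx":0,"wy":0,"wz":0.094,"dx":1,"dy":-1,"dz":0,"fingers":-1},{"wx":0,"wy":0,"wz":0.094,"dx":1,"dy":-1,"dz":0,"fingers":-1},{"wx":0,"wy":0,"wz":0.094,"dx":1,"dy":-1,"dz":0,"fingers":-1},{"wx":0,"wy":0,"wz":0.094,"dx":1,"dy":-1,"dz":0,"fingers":-1}]'

```text
clock: 2.6
eef_pos: [203.3, -411.8, 205.9]
eef_rot: [3.141, -0.001, 0.049]
wrist_force: [0.7, 0.1, 0.3]
finger_gap: 94.3
finger_force: 0.0
```

Emit:
servo_tool --motion '[{"wx":0,"wy":0,"wz":0,"dx":0.8,"dy":-0.975,"dz":0,"fingers":-1},{"wx":0,"wy":0,"wz":0,"dx":0.8,"dy":-0.975,"dz":0,"fingers":-1},{"wx":0,"wy":0,"wz":0,"dx":0.8,"dy":-0.975,"dz":0,"fingers":-1},{"wx":0,"wy":0,"wz":0,"dx":0.8,"dy":-0.975,"dz":0,"fingers":-1}]'

```text
clock: 3.0
eef_pos: [278.2, -312.2, 205.8]
eef_rot: [3.141, -0.001, 0.049]
wrist_force: [-0.5, 0.2, 0.3]
finger_gap: 93.8
finger_force: 0.0
```

Emit:
servo_tool --motion '[{"wx":0,"wy":0,"wz":0,"dx":0.8,"dy":-0.975,"dz":0,"fingers":-1},{"wx":0,"wy":0,"wz":0,"dx":0.8,"dy":-0.975,"dz":0,"fingers":-1},{"wx":0,"wy":0,"wz":0,"dx":0.8,"dy":-0.975,"dz":0,"fingers":-1},{"wx":0,"wy":0,"wz":0,"dx":0.8,"dy":-0.975,"dz":0,"fingers":-1}]'

```text
clock: 3.4
eef_pos: [353.6, -211.6, 205.6]
eef_rot: [3.141, -0.0, 0.048]
wrist_force: [-0.1, -0.4, 0.6]
finger_gap: 93.9
finger_force: 0.0
```

Emit:
servo_tool --motion '[{"wx":0,"wy":0,"wz":0,"dx":0.7,"dy":-0.975,"dz":0,"fingers":-1},{"wx":0,"wy":0,"wz":0,"dx":0.7,"dy":-0.975,"dz":0,"fingers":-1},{"wx":0,"wy":0,"wz":0,"dx":0.7,"dy":-0.975,"dz":0,"fingers":-1},{"wx":0,"wy":0,"wz":0,"dx":0.7,"dy":-0.975,"dz":0,"fingers":-1}]'

```text
clock: 3.8
eef_pos: [418.7, -111.6, 205.3]
eef_rot: [-3.142, 0.0, 0.048]
wrist_force: [-0.5, -0.9, -0.3]
finger_gap: 93.8
finger_force: 0.0
```

Emit:
servo_tool --motion '[{"wx":0,"wy":0,"wz":0,"dx":0.1,"dy":-0.975,"dz":0,"fingers":-1},{"wx":0,"wy":0,"wz":0,"dx":0.1,"dy":-0.975,"dz":0,"fingers":-1},{"wx":0,"wy":0,"wz":0,"dx":0.1,"dy":-0.975,"dz":0,"fingers":-1},{"wx":0,"wy":0,"wz":0,"dx":0.1,"dy":-0.975,"dz":0,"fingers":-1}]'

```text
clock: 4.2
eef_pos: [423.4, -15.0, 205.5]
eef_rot: [3.141, -0.0, 0.047]
wrist_force: [0.9, 0.0, 0.9]
finger_gap: 94.1
finger_force: 0.0
```

Emit:
servo_tool --motion '[{"wx":0,"wy":0,"wz":0,"dx":0.1,"dy":-0.975,"dz":0,"fingers":-1},{"wx":0,"wy":0,"wz":0,"dx":0.1,"dy":-0.975,"dz":0,"fingers":-1},{"wx":0,"wy":0,"wz":0,"dx":0.1,"dy":-0.975,"dz":0,"fingers":-1},{"wx":0,"wy":0,"wz":0,"dx":0.1,"dy":-0.975,"dz":0,"fingers":-1}]'

```text
clock: 4.6
eef_pos: [429.2, 82.5, 205.3]
eef_rot: [3.141, 0.0, 0.046]
wrist_force: [-0.3, -0.6, -1.1]
finger_gap: 94.2
finger_force: 0.0
```

Emit:
servo_tool --motion '[{"wx":0,"wy":0,"wz":0,"dx":0,"dy":-0.975,"dz":0,"fingers":-1},{"wx":0,"wy":0,"wz":0,"dx":0,"dy":-0.975,"dz":0,"fingers":-1},{"wx":0,"wy":0,"wz":0,"dx":0,"dy":-0.975,"dz":0,"fingers":-1},{"wx":0,"wy":0,"wz":0,"dx":0,"dy":-0.975,"dz":0,"fingers":-1}]'

```text
clock: 5.0
eef_pos: [425.0, 179.7, 205.3]
eef_rot: [3.141, 0.0, 0.045]
wrist_force: [-0.2, 0.0, 0.6]
finger_gap: 94.0
finger_force: 0.0
```

Emit:
servo_tool --motion '[{"wx":0,"wy":0,"wz":0,"dx":-0.014,"dy":-0.995,"dz":0,"fingers":-1},{"wx":0,"wy":0,"wz":0,"dx":-0.014,"dy":-0.995,"dz":0,"fingers":-1},{"wx":0,"wy":0,"wz":0,"dx":-0.014,"dy":-0.995,"dz":0.5,"fingers":-1},{"wx":0,"wy":0,"wz":0,"dx":-0.014,"dy":-0.995,"dz":1,"fingers":-1},{"wx":0,"wy":0,"wz":0,"dx":-0.014,"dy":-0.995,"dz":1,"fingers":-1}]'

```text
clock: 5.5
eef_pos: [416.9, 276.9, 100.4]
eef_rot: [3.137, 0.009, 0.043]
wrist_force: [0.2, 0.5, 1.1]
finger_gap: 94.2
finger_force: 0.0
```

Emit:
servo_tool --motion '[{"wx":0,"wy":0,"wz":0,"dx":0,"dy":0,"dz":0.35,"fingers":-1},{"wx":0,"wy":0,"wz":0,"dx":0,"dy":0,"dz":0.62,"fingers":-1},{"wx":0,"wy":0,"wz":0,"dx":0,"dy":0,"dz":0.62,"fingers":-1}]'

```text
clock: 5.8
eef_pos: [418.9, 278.6, 43.0]
eef_rot: [3.14, 0.003, 0.043]
wrist_force: [-0.4, 0.4, 0.5]
finger_gap: 93.9
finger_force: 0.0
```

```bash
python3 - <<'E'
from h import *
s=camera("scene");t=camera("top")
print(read_state()["eef_pos"])
im=np.hstack([cv2.resize(s["image"][190:330,310:440],(390,420)),cv2.resize(t["image"][160:300,80:210],(390,420))])
save(im,"g1.png")
E
```

```text
[420.06709032 279.98237188  45.73787898]
```

View pics/g1.png

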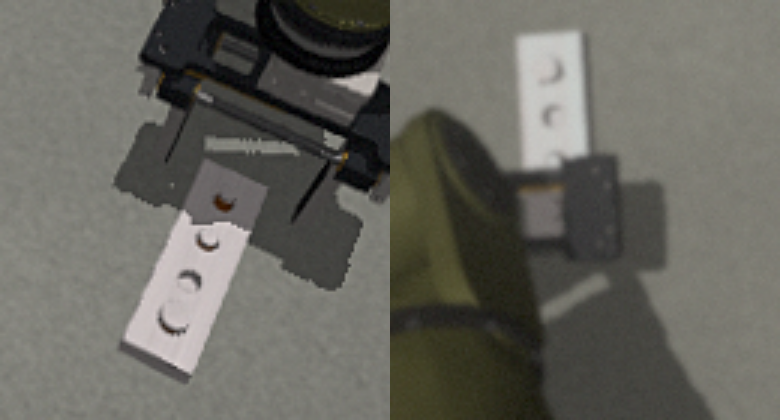

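The scene view shows the fingers straddling the tall vial (crop (224,200)), with the closing line across the tray. I lower and grip.

Emit:
servo_tool --motion '[{"wx":0,"wy":0,"wz":0,"dx":-0.01,"dy":0.01,"dz":0.1,"fingers":-1},{"wx":0,"wy":0,"wz":0,"dx":-0.01,"dy":0.01,"dz":0.197,"fingers":-1},{"wx":0,"wy":0,"wz":0,"dx":-0.01,"dy":0.01,"dz":0.197,"fingers":0.3},{"wx":0,"wy":0,"wz":0,"dx":-0.01,"dy":0.01,"dz":0.197,"fingers":0.5},{"wx":0,"wy":0,"wz":0,"dx":-0.01,"dy":0.01,"dz":0.197,"fingers":1},{"wx":0,"wy":0,"wz":0,"dx":-0.01,"dy":0.01,"dz":0.197,"fingers":1},{"wx":0,"wy":0,"wz":0,"dx":-0.01,"dy":0.01,"dz":0.197,"fingers":1},{"wx":0,"wy":0,"wz":0,"dx":-0.01,"dy":0.01,"dz":0.197,"fingers":1}]' --newtons 8

```text
clock: 6.7
eef_pos: [417.6, 279.6, 23.9]
eef_rot: [-3.141, -0.0, 0.046]
wrist_force: [0.3, 0.4, -0.5]
finger_gap: 49.8
finger_force: 0.0
```

Emit:
servo_tool --motion '[{"wx":0,"wy":0,"wz":0,"dx":0,"dy":0,"dz":0,"fingers":1},{"wx":0,"wy":0,"wz":0,"dx":0,"dy":0,"dz":0,"fingers":1}]' --newtons 8

```text
clock: 6.9
eef_pos: [417.6, 279.5, 23.8]
eef_rot: [-3.142, -0.0, 0.046]
wrist_force: [-0.0, -0.1, 0.1]
finger_gap: 33.3
finger_force: 0.0
```

Emit:
servo_tool --motion '[{"wx":0,"wy":0,"wz":0,"dx":0.012,"dy":0,"dz":-0.022,"fingers":1},{"wx":0,"wy":0,"wz":0,"dx":0.012,"dy":0,"dz":-0.022,"fingers":1},{"wx":0,"wy":0,"wz":0,"dx":0.012,"dy":0,"dz":-0.022,"fingers":1},{"wx":0,"wy":0,"wz":0,"dx":0.012,"dy":0,"dz":-0.022,"fingers":1},{"wx":0,"wy":0,"wz":0,"dx":0.012,"dy":0,"dz":-0.022,"fingers":1}]' --newtons 8

```text
clock: 7.4
eef_pos: [418.8, 279.6, 26.0]
eef_rot: [-3.142, -0.0, 0.046]
wrist_force: [0.3, -0.6, 1.1]
finger_gap: 12.4
finger_force: 8.0
```

```bash
python3 -c "
from h import *
s=read_state();print(s['eef_pos'],s['wrist_force'],s['finger_gap'],s['finger_force'],s['clock'])"
```

```text
[418.8465112  279.62180021  26.03324773] [ 0.33503557 -0.58585656  1.12258714] 12.440749650309401 7.9995654199774435 7.4
```

Emit:
servo_tool --motion '[{"wx":0,"wy":0,"wz":0,"dx":0,"dy":0,"dz":-0.1,"fingers":1},{"wx":0,"wy":0,"wz":0,"dx":0,"dy":0,"dz":-0.25,"fingers":1},{"wx":0,"wy":0,"wz":0,"dx":0,"dy":0,"dz":-0.5,"fingers":1},{"wx":0,"wy":0,"wz":0,"dx":0,"dy":0,"dz":-0.75,"fingers":1},{"wx":0,"wy":0,"wz":0,"dx":0,"dy":0,"dz":-0.75,"fingers":1}]'

```text
clock: 7.9
eef_pos: [420.1, 280.4, 104.5]
eef_rot: [-3.139, -0.005, 0.046]
wrist_force: [-0.3, -0.0, -0.2]
finger_gap: 12.5
finger_force: 8.0
```

Emit:
servo_tool --motion '[{"wx":0,"wy":0,"wz":0,"dx":0.1,"dy":0.25,"dz":0,"fingers":1},{"wx":0,"wy":0,"wz":0,"dx":0.25,"dy":0.55,"dz":0,"fingers":1},{"wx":0,"wy":0,"wz":0,"dx":0.435,"dy":0.908,"dz":0,"fingers":1},{"wx":0,"wy":0,"wz":0,"dx":0.435,"dy":0.908,"dz":0,"fingers":1}]'

```text
clock: 8.3
eef_pos: [467.7, 187.9, 100.8]
eef_rot: [3.141, 0.0, 0.042]
wrist_force: [0.2, 0.3, -0.6]
finger_gap: 12.5
finger_force: 8.0
```

Emit:
servo_tool --motion '[{"wx":0,"wy":0,"wz":0,"dx":0.2,"dy":0.4,"dz":0,"fingers":1},{"wx":0,"wy":0,"wz":0,"dx":0.435,"dy":0.8,"dz":0,"fingers":1},{"wx":0,"wy":0,"wz":0,"dx":0.435,"dy":0.908,"dz":0,"fingers":1},{"wx":0,"wy":0,"wz":0,"dx":0.435,"dy":0.908,"dz":0,"fingers":1}]'

```text
clock: 8.7
eef_pos: [513.7, 101.4, 100.5]
eef_rot: [3.142, 0.001, 0.044]
wrist_force: [-0.1, -0.4, -0.2]
finger_gap: 12.2
finger_force: 8.0
```

Emit:
servo_tool --motion '[{"wx":0,"wy":0,"wz":0.03,"dx":0.2,"dy":0.4,"dz":0,"fingers":1},{"wx":0,"wy":0,"wz":0.069,"dx":0.43,"dy":0.8,"dz":0,"fingers":1},{"wx":0,"wy":0,"wz":0.069,"dx":0.43,"dy":0.908,"dz":0,"fingers":1},{"wx":0,"wy":0,"wz":0.069,"dx":0.43,"dy":0.908,"dz":0,"fingers":1},{"wx":0,"wy":0,"wz":0.069,"dx":0.43,"dy":0.908,"dz":0,"fingers":1}]'

```text
clock: 9.2
eef_pos: [560.3, 15.1, 100.8]
eef_rot: [-3.141, 0.001, -0.091]
wrist_force: [-0.0, -0.1, -0.0]
finger_gap: 12.2
finger_force: 8.0
```

```bash
python3 - <<'E'
from h import *
s=camera("scene");r=read_state()
print(r["eef_pos"],r["eef_rot"],r["finger_gap"],r["finger_force"],r["clock"])
e=r["eef_pos"]; im=cv2.resize(s["image"][170:290,200:310],(660,720))[:600]
for d,k in((8,(255,0,0)),(-18,(0,255,0))):
    p=proj(e+np.array([0,0,d]),s); print(p); 
    cv2.circle(im,tuple(int(v) for v in ((p+.5-[200,170])*6)),3,k,1)
save(im,"v1.png")
E
```

```text
[560.43932442  15.18694657 100.9026762 ] [-3.14137454e+00  4.86649602e-04 -9.01361071e-02] 12.521029017367102 7.997996212725411 9.25
[248.92988223 224.23192963]
[249.24512409 231.04527862]
```

View pics/v1.png

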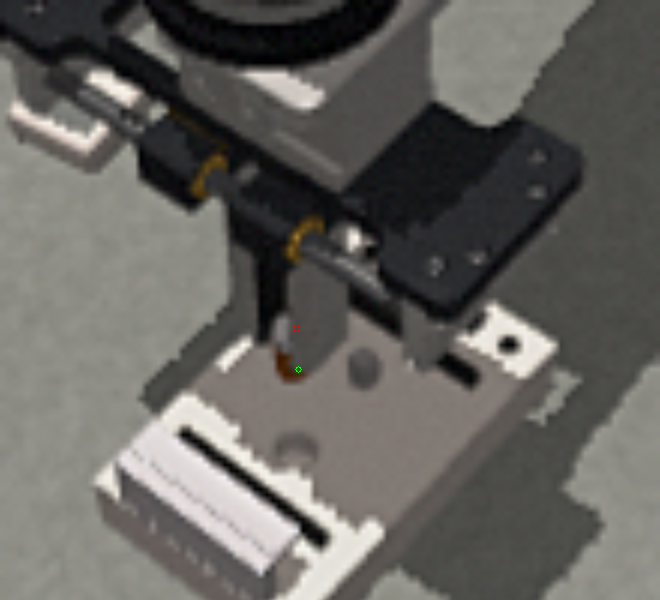

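The vial is held upright between the pads at (249,231), with the well's mouth just below at (249,244), matching my prediction. I lower it.

Emit:
servo_tool --motion '[{"wx":0,"wy":0,"wz":0,"dx":0.0135,"dy":0.016,"dz":0.2,"fingers":1},{"wx":0,"wy":0,"wz":0,"dx":0.0135,"dy":0.016,"dz":0.4,"fingers":1},{"wx":0,"wy":0,"wz":0,"dx":0.0135,"dy":0.016,"dz":0.49,"fingers":1},{"wx":0,"wy":0,"wz":0,"dx":0.0135,"dy":0.016,"dz":0.49,"fingers":1},{"wx":0,"wy":0,"wz":0,"dx":0.0135,"dy":0.016,"dz":0.49,"fingers":1}]'

```text
clock: 9.75
eef_pos: [562.5, 12.3, 52.7]
eef_rot: [-3.142, -0.001, -0.091]
wrist_force: [0.1, 0.8, -0.2]
finger_gap: 12.3
finger_force: 8.0
```

Emit:
servo_tool --motion '[{"wx":0,"wy":0,"wz":0,"dx":0,"dy":0,"dz":0.02,"fingers":1},{"wx":0,"wy":0,"wz":0,"dx":0,"dy":0,"dz":0.04,"fingers":1},{"wx":0,"wy":0,"wz":0,"dx":0,"dy":0,"dz":0.05,"fingers":1},{"wx":0,"wy":0,"wz":0,"dx":0,"dy":0,"dz":0.05,"fingers":1}]'

```text
clock: 10.15
eef_pos: [562.4, 11.8, 47.1]
eef_rot: [-3.141, -0.0, -0.092]
wrist_force: [0.1, 0.2, 1.4]
finger_gap: 12.8
finger_force: 8.0
```

Emit:
servo_tool --motion '[{"wx":0,"wy":0,"wz":0,"dx":-0.009,"dy":-0.016,"dz":-0.02,"fingers":1},{"wx":0,"wy":0,"wz":0,"dx":-0.009,"dy":-0.016,"dz":-0.02,"fingers":1},{"wx":0,"wy":0,"wz":0,"dx":-0.009,"dy":-0.016,"dz":0,"fingers":1},{"wx":0,"wy":0,"wz":0,"dx":-0.009,"dy":-0.016,"dz":0.02,"fingers":1},{"wx":0,"wy":0,"wz":0,"dx":-0.009,"dy":-0.016,"dz":0.03,"fingers":1},{"wx":0,"wy":0,"wz":0,"dx":-0.009,"dy":-0.016,"dz":0.03,"fingers":1}]'

```text
clock: 10.75
eef_pos: [561.4, 13.4, 43.6]
eef_rot: [3.142, 0.001, -0.092]
wrist_force: [-0.2, 0.4, -0.6]
finger_gap: 12.4
finger_force: 8.0
```

Emit:
servo_tool --motion '[{"wx":0,"wy":0,"wz":0,"dx":0,"dy":0,"dz":0.03,"fingers":1},{"wx":0,"wy":0,"wz":0,"dx":0,"dy":0,"dz":0.06,"fingers":1},{"wx":0,"wy":0,"wz":0,"dx":0,"dy":0,"dz":0.09,"fingers":1},{"wx":0,"wy":0,"wz":0,"dx":0,"dy":0,"dz":0.105,"fingers":1},{"wx":0,"wy":0,"wz":0,"dx":0,"dy":0,"dz":0.115,"fingers":1},{"wx":0,"wy":0,"wz":0,"dx":0,"dy":0,"dz":0.115,"fingers":1}]'

```text
clock: 11.35
eef_pos: [561.5, 13.5, 32.3]
eef_rot: [-3.141, 0.0, -0.092]
wrist_force: [-0.0, 3.1, -0.9]
finger_gap: 12.6
finger_force: 8.0
```

Emit:
servo_tool --motion '[{"wx":0,"wy":0,"wz":0,"dx":0,"dy":0,"dz":0,"fingers":0.3},{"wx":0,"wy":0,"wz":0,"dx":0,"dy":0,"dz":0,"fingers":0.3},{"wx":0,"wy":0,"wz":0,"dx":0,"dy":0,"dz":0,"fingers":0.3},{"wx":0,"wy":0,"wz":0,"dx":0,"dy":0,"dz":-0.2,"fingers":1},{"wx":0,"wy":0,"wz":0,"dx":0,"dy":0,"dz":-0.25,"fingers":1},{"wx":0,"wy":0,"wz":0,"dx":0,"dy":0,"dz":-0.25,"fingers":1},{"wx":0,"wy":0,"wz":0,"dx":0,"dy":0,"dz":-0.25,"fingers":1},{"wx":0,"wy":0,"wz":0,"dx":0,"dy":0,"dz":-0.25,"fingers":1}]'

```text
clock: 12.15
eef_pos: [561.2, 13.4, 56.7]
eef_rot: [3.142, 0.001, -0.092]
wrist_force: [0.5, 0.2, 0.4]
finger_gap: 0.1
finger_force: 0.0
```

Emit:
servo_tool --motion '[{"wx":0,"wy":0,"wz":0,"dx":0,"dy":0,"dz":0.08,"fingers":1},{"wx":0,"wy":0,"wz":0,"dx":0,"dy":0,"dz":0.11,"fingers":1},{"wx":0,"wy":0,"wz":0,"dx":0,"dy":0,"dz":0.13,"fingers":1},{"wx":0,"wy":0,"wz":0,"dx":0,"dy":0,"dz":0.145,"fingers":1},{"wx":0,"wy":0,"wz":0,"dx":0,"dy":0,"dz":0.155,"fingers":1},{"wx":0,"wy":0,"wz":0,"dx":0,"dy":0,"dz":0.155,"fingers":1}]'

```text
clock: 12.75
eef_pos: [561.6, 13.4, 41.9]
eef_rot: [-3.142, 0.0, -0.092]
wrist_force: [0.3, -0.8, -0.1]
finger_gap: 0.4
finger_force: 0.0
```

Emit:
servo_tool --motion '[{"wx":0,"wy":0,"wz":0,"dx":0,"dy":0,"dz":0.01,"fingers":1},{"wx":0,"wy":0,"wz":0,"dx":0,"dy":0,"dz":0.018,"fingers":1},{"wx":0,"wy":0,"wz":0,"dx":0,"dy":0,"dz":0.022,"fingers":1},{"wx":0,"wy":0,"wz":0,"dx":0,"dy":0,"dz":0.022,"fingers":1}]'

```text
clock: 13.15
eef_pos: [561.9, 13.4, 40.2]
eef_rot: [-3.142, -0.001, -0.092]
wrist_force: [-0.9, -0.2, 5.3]
finger_gap: 0.5
finger_force: 2.3
```

The contact at z = 40.2 means the vial's top is 10 mm above the deck, so it is fully seated. On to the black cover.

Emit:
servo_tool --motion '[{"wx":0,"wy":0,"wz":0,"dx":0,"dy":0,"dz":-0.3,"fingers":-0.2},{"wx":0,"wy":0,"wz":0,"dx":0,"dy":0,"dz":-0.7,"fingers":-0.2},{"wx":0,"wy":0,"wz":-0.022,"dx":-0.106,"dy":0.3,"dz":-0.8,"fingers":-0.2},{"wx":0,"wy":0,"wz":-0.022,"dx":-0.106,"dy":0.78,"dz":-0.8,"fingers":-0.2},{"wx":0,"wy":0,"wz":-0.022,"dx":-0.106,"dy":0.78,"dz":-0.8,"fingers":-0.2}]'

```text
clock: 13.65
eef_pos: [543.4, -67.2, 120.3]
eef_rot: [3.141, -0.001, -0.052]
wrist_force: [-0.1, -0.2, 0.9]
finger_gap: 37.0
finger_force: 0.0
```

Emit:
servo_tool --motion '[{"wx":0,"wy":0,"wz":0,"dx":-0.14,"dy":0.4,"dz":0,"fingers":-0.2},{"wx":0,"wy":0,"wz":0,"dx":-0.14,"dy":0.78,"dz":0,"fingers":-0.2},{"wx":0,"wy":0,"wz":0,"dx":-0.14,"dy":0.78,"dz":0,"fingers":-0.2}]'

```text
clock: 13.95
eef_pos: [525.6, -143.5, 119.7]
eef_rot: [3.141, -0.0, -0.052]
wrist_force: [-0.2, 1.0, -1.0]
finger_gap: 56.2
finger_force: 0.0
```

Emit:
servo_tool --motion '[{"wx":0,"wy":0,"wz":0,"dx":-0.14,"dy":0.4,"dz":0,"fingers":-0.2},{"wx":0,"wy":0,"wz":0,"dx":-0.14,"dy":0.78,"dz":0,"fingers":-0.2},{"wx":0,"wy":0,"wz":0,"dx":-0.14,"dy":0.78,"dz":0,"fingers":-0.2}]'

```text
clock: 14.25
eef_pos: [508.0, -220.2, 119.6]
eef_rot: [3.141, -0.0, -0.051]
wrist_force: [0.3, 0.5, 0.9]
finger_gap: 56.6
finger_force: 0.0
```

Emit:
servo_tool --motion '[{"wx":0,"wy":0,"wz":0,"dx":-0.1,"dy":0.4,"dz":0,"fingers":-0.2},{"wx":0,"wy":0,"wz":0,"dx":-0.1,"dy":0.78,"dz":0,"fingers":-0.2},{"wx":0,"wy":0,"wz":0,"dx":-0.1,"dy":0.78,"dz":0,"fingers":-0.2},{"wx":0,"wy":0,"wz":0,"dx":-0.1,"dy":0.78,"dz":0,"fingers":-0.2}]'

```text
clock: 14.65
eef_pos: [494.8, -294.4, 119.3]
eef_rot: [-3.141, 0.001, -0.049]
wrist_force: [-0.1, 1.1, -0.7]
finger_gap: 56.3
finger_force: 0.0
```

```bash
python3 - <<'E'
from h import *
r=read_state();print(r["eef_pos"],r["eef_rot"],r["finger_gap"])
s=camera("scene")
im=s["image"][90:230,110:310]; im=cv2.resize(im,(800,560))
for X in((491.2,-292.7,49),):
    p=proj(X,s);cv2.circle(im,tuple(int(v) for v in ((p+.5-[110,90])*4)),3,(255,0,0),1)
save(im,"k1.png")
E
```

```text
[ 494.75462771 -294.38311432  119.29281821] [-3.14086346e+00  5.90623164e-04 -4.87048355e-02] 56.31044963980451
```

View pics/k1.png

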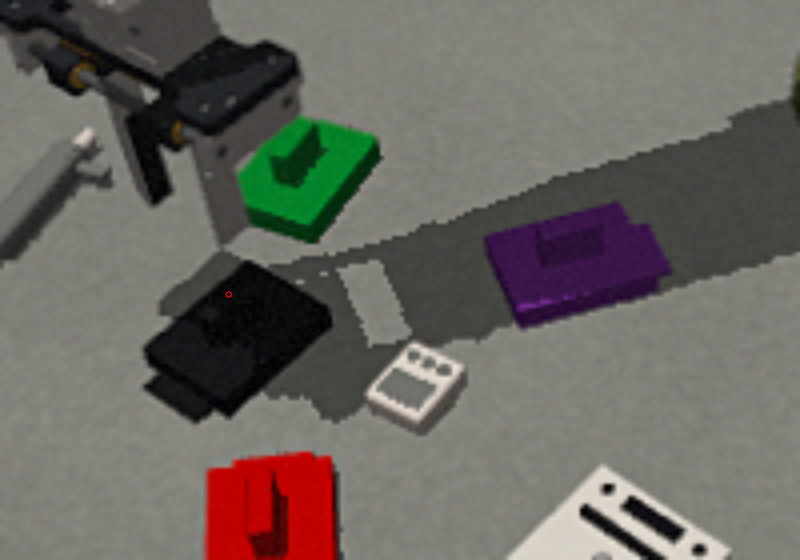

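The black cover's knob is at the predicted spot, with the tongue pointing to +x (crop (180,395)). I lower over the knob.

Emit:
servo_tool --motion '[{"wx":0,"wy":0,"wz":0,"dx":-0.035,"dy":-0.015,"dz":0.4,"fingers":-0.2},{"wx":0,"wy":0,"wz":0,"dx":-0.035,"dy":-0.015,"dz":0.8,"fingers":-0.2},{"wx":0,"wy":0,"wz":0,"dx":-0.035,"dy":-0.015,"dz":0.94,"fingers":-0.2},{"wx":0,"wy":0,"wz":0,"dx":-0.035,"dy":-0.015,"dz":0.94,"fingers":0},{"wx":0,"wy":0,"wz":0,"dx":-0.035,"dy":-0.015,"dz":0.94,"fingers":0}]' --newtons 40

```text
clock: 15.2
eef_pos: [492.1, -293.4, 27.3]
eef_rot: [3.141, -0.001, -0.047]
wrist_force: [-0.0, -0.9, -0.1]
finger_gap: 47.5
finger_force: 0.0
```

Emit:
servo_tool --motion '[{"wx":0,"wy":0,"wz":0,"dx":-0.007,"dy":-0.007,"dz":0.03,"fingers":0},{"wx":0,"wy":0,"wz":0,"dx":-0.007,"dy":-0.007,"dz":0.035,"fingers":0.2},{"wx":0,"wy":0,"wz":0,"dx":-0.007,"dy":-0.007,"dz":0.035,"fingers":0.4},{"wx":0,"wy":0,"wz":0,"dx":-0.007,"dy":-0.007,"dz":0.035,"fingers":1},{"wx":0,"wy":0,"wz":0,"dx":-0.007,"dy":-0.007,"dz":0.035,"fingers":1},{"wx":0,"wy":0,"wz":0,"dx":-0.007,"dy":-0.007,"dz":0.035,"fingers":1},{"wx":0,"wy":0,"wz":0,"dx":-0.007,"dy":-0.007,"dz":0.035,"fingers":1},{"wx":0,"wy":0,"wz":0,"dx":-0.007,"dy":-0.007,"dz":0.035,"fingers":1}]' --newtons 40

```text
clock: 16.0
eef_pos: [490.5, -292.9, 22.4]
eef_rot: [3.142, -0.0, -0.048]
wrist_force: [-0.4, 0.3, 3.8]
finger_gap: 15.8
finger_force: 40.0
```

```bash
python3 - <<'E'
from fit import *
r=read_state();print(r["eef_pos"],r["eef_rot"],r["finger_gap"],r["finger_force"],r["wrist_force"],r["clock"])
E
```

```text
[ 490.53902317 -292.86665515   22.43152439] [ 3.14152043e+00 -1.36778300e-04 -4.82214635e-02] 15.76888058498457 40.00104904174805 [-0.35974504  0.27068013  3.79223808] 16.0
```

Emit:
servo_tool --motion '[{"wx":0,"wy":0,"wz":0,"dx":0,"dy":0,"dz":-0.05,"fingers":1},{"wx":0,"wy":0,"wz":0,"dx":0,"dy":0,"dz":-0.15,"fingers":1},{"wx":0,"wy":0,"wz":0,"dx":0,"dy":0,"dz":-0.35,"fingers":1},{"wx":0,"wy":0,"wz":0,"dx":0,"dy":0,"dz":-0.6,"fingers":1},{"wx":0,"wy":0,"wz":0,"dx":0,"dy":0,"dz":-0.85,"fingers":1},{"wx":0,"wy":0,"wz":0,"dx":0,"dy":0,"dz":-1,"fingers":1},{"wx":0,"wy":0,"wz":0,"dx":0,"dy":0,"dz":-1,"fingers":1}]'

```text
clock: 16.7
eef_pos: [491.3, -293.3, 125.0]
eef_rot: [3.139, -0.004, -0.048]
wrist_force: [-0.4, 0.3, -1.4]
finger_gap: 15.4
finger_force: 40.0
```

Emit:
servo_tool --motion '[{"wx":0,"wy":0,"wz":0,"dx":0.01,"dy":-0.08,"dz":0,"fingers":1},{"wx":0,"wy":0,"wz":0,"dx":0.02,"dy":-0.23,"dz":0,"fingers":1},{"wx":0,"wy":0,"wz":0,"dx":0.03,"dy":-0.5,"dz":0,"fingers":1},{"wx":0,"wy":0,"wz":0,"dx":0.038,"dy":-0.778,"dz":0,"fingers":1}]'

```text
clock: 17.1
eef_pos: [497.6, -213.3, 121.1]
eef_rot: [-3.141, 0.002, -0.048]
wrist_force: [0.1, 0.8, -1.1]
finger_gap: 15.7
finger_force: 40.0
```

Emit:
servo_tool --motion '[{"wx":0,"wy":0,"wz":0,"dx":0.02,"dy":-0.26,"dz":0,"fingers":1},{"wx":0,"wy":0,"wz":0,"dx":0.03,"dy":-0.52,"dz":0,"fingers":1},{"wx":0,"wy":0,"wz":0,"dx":0.038,"dy":-0.778,"dz":0,"fingers":1}]'

```text
clock: 17.4
eef_pos: [505.1, -135.4, 121.3]
eef_rot: [-3.141, 0.002, -0.048]
wrist_force: [0.1, -0.6, -1.3]
finger_gap: 15.4
finger_force: 40.0
```

Emit:
servo_tool --motion '[{"wx":0,"wy":0,"wz":0,"dx":0.02,"dy":-0.26,"dz":0,"fingers":1},{"wx":0,"wy":0,"wz":0,"dx":0.03,"dy":-0.52,"dz":0,"fingers":1},{"wx":0,"wy":0,"wz":0,"dx":0.038,"dy":-0.778,"dz":0,"fingers":1}]'

```text
clock: 17.7
eef_pos: [512.4, -58.0, 121.3]
eef_rot: [-3.141, 0.002, -0.048]
wrist_force: [1.2, -0.2, -0.1]
finger_gap: 15.8
finger_force: 40.0
```

Emit:
servo_tool --motion '[{"wx":0,"wy":0,"wz":0.01,"dx":0.02,"dy":-0.25,"dz":0,"fingers":1},{"wx":0,"wy":0,"wz":0.022,"dx":0.03,"dy":-0.48,"dz":0,"fingers":1},{"wx":0,"wy":0,"wz":0.022,"dx":0.038,"dy":-0.65,"dz":0,"fingers":1},{"wx":0,"wy":0,"wz":0.022,"dx":0.038,"dy":-0.75,"dz":0,"fingers":1},{"wx":0,"wy":0,"wz":0.022,"dx":0.038,"dy":-0.778,"dz":0,"fingers":1},{"wx":0,"wy":0,"wz":0.022,"dx":0.038,"dy":-0.778,"dz":0,"fingers":1}]'

```text
clock: 18.3
eef_pos: [520.4, 17.5, 122.0]
eef_rot: [3.142, 0.001, -0.092]
wrist_force: [0.6, 0.0, -1.4]
finger_gap: 15.6
finger_force: 40.0
```

```bash
python3 - <<'E'
from fit import *
s=camera("scene");r=read_state();e=r["eef_pos"]
print(e,r["eef_rot"],r["finger_gap"],r["finger_force"],r["wrist_force"],r["clock"])
im=cv2.resize(s["image"][150:290,190:330],(600,600))
def draw(n,p,k):
    for b in M[n]:
        w=world(b,p); q=[proj(X,s) for X in w]
        for i in range(8):
            for j in(1,2,4):
                if not i&j: cv2.line(im,*[tuple(int(v) for v in ((q[a]+.5-[190,150])*600/140)) for a in(i,i|j)],k,1)
yw=r["eef_rot"][2]
draw("cover",(e[0]+1*np.cos(yw),e[1]+np.sin(yw),yw,e[2]-22.4),(255,0,0)); draw("reader",(541.7,15.4,-.092),(0,200,0))
save(im,"r1.png")
E
```

```text
[520.46236838  17.10088422 122.00720391] [ 3.14149204e+00  4.40401313e-04 -9.21525025e-02] 15.775748837218561 39.999677538871765 [ 1.04605809 -1.00469943 -0.05977115] 18.35
```

View pics/r1.png

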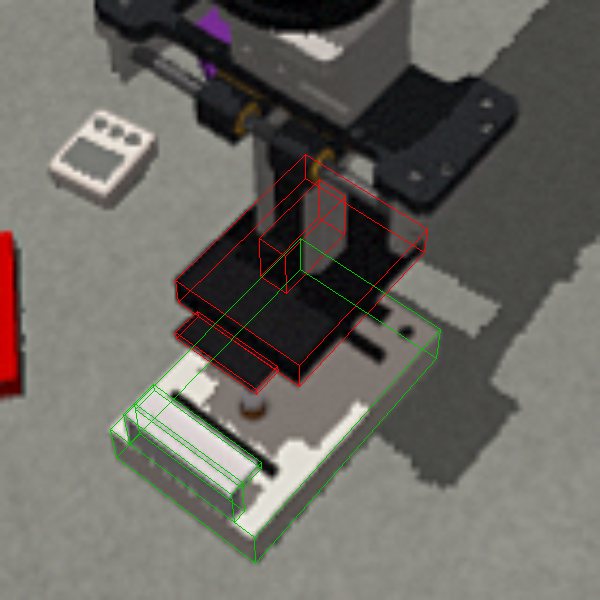

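The cover hangs level, its outline matches the overlay, and the vial shows in the well at (253,410). I lower it to just above the pin, short of the keeper.

Emit:
servo_tool --motion '[{"wx":0,"wy":0,"wz":0,"dx":0,"dy":0,"dz":0.1,"fingers":1},{"wx":0,"wy":0,"wz":0,"dx":0,"dy":0,"dz":0.25,"fingers":1},{"wx":0,"wy":0,"wz":0,"dx":0,"dy":0,"dz":0.4,"fingers":1},{"wx":0,"wy":0,"wz":0,"dx":0,"dy":0,"dz":0.48,"fingers":1},{"wx":0,"wy":0,"wz":0,"dx":0,"dy":0,"dz":0.515,"fingers":1},{"wx":0,"wy":0,"wz":0,"dx":0,"dy":0,"dz":0.515,"fingers":1},{"wx":0,"wy":0,"wz":0,"dx":0,"dy":0,"dz":0.515,"fingers":1}]'

```text
clock: 19.05
eef_pos: [521.0, 17.2, 71.2]
eef_rot: [-3.142, -0.001, -0.092]
wrist_force: [0.6, -0.3, -1.9]
finger_gap: 15.5
finger_force: 40.0
```

Emit:
servo_tool --motion '[{"wx":0,"wy":0,"wz":0,"dx":0,"dy":0,"dz":0.015,"fingers":1},{"wx":0,"wy":0,"wz":0,"dx":0,"dy":0,"dz":0.025,"fingers":1},{"wx":0,"wy":0,"wz":0,"dx":0,"dy":0,"dz":0.025,"fingers":1},{"wx":0,"wy":0,"wz":0,"dx":0.03,"dy":0,"dz":0.025,"fingers":1},{"wx":0,"wy":0,"wz":0,"dx":0.07,"dy":0,"dz":0.025,"fingers":1},{"wx":0,"wy":0,"wz":0,"dx":0.1,"dy":0,"dz":0.025,"fingers":1},{"wx":0,"wy":0,"wz":0,"dx":0.1,"dy":0,"dz":0.025,"fingers":1}]'

```text
clock: 19.75
eef_pos: [531.1, 16.3, 68.2]
eef_rot: [-3.142, -0.0, -0.092]
wrist_force: [-0.8, -0.1, -0.6]
finger_gap: 15.8
finger_force: 40.0
```

Emit:
servo_tool --motion '[{"wx":0,"wy":0,"wz":0,"dx":0.03,"dy":0,"dz":0,"fingers":1},{"wx":0,"wy":0,"wz":0,"dx":0.06,"dy":0,"dz":0,"fingers":1},{"wx":0,"wy":0,"wz":0,"dx":0.085,"dy":0,"dz":0,"fingers":1},{"wx":0,"wy":0,"wz":0,"dx":0.094,"dy":0,"dz":0,"fingers":1},{"wx":0,"wy":0,"wz":0,"dx":0.094,"dy":0,"dz":0,"fingers":1},{"wx":0,"wy":0,"wz":0,"dx":0.094,"dy":0,"dz":0,"fingers":1}]'

```text
clock: 20.35
eef_pos: [539.9, 15.5, 68.2]
eef_rot: [-3.142, 0.0, -0.092]
wrist_force: [0.6, 0.6, -0.8]
finger_gap: 15.3
finger_force: 40.0
```

Emit:
servo_tool --motion '[{"wx":0,"wy":0,"wz":0,"dx":0,"dy":0,"dz":0.01,"fingers":1},{"wx":0,"wy":0,"wz":0,"dx":0,"dy":0,"dz":0.02,"fingers":1},{"wx":0,"wy":0,"wz":0,"dx":0,"dy":0,"dz":0.025,"fingers":1},{"wx":0,"wy":0,"wz":0,"dx":0,"dy":0,"dz":0.025,"fingers":1}]'

```text
clock: 20.75
eef_pos: [539.9, 15.5, 65.6]
eef_rot: [3.142, 0.0, -0.092]
wrist_force: [0.0, 0.1, -1.0]
finger_gap: 15.8
finger_force: 40.0
```

Emit:
servo_tool --motion '[{"wx":0,"wy":0,"wz":0,"dx":0.005,"dy":0,"dz":0.01,"fingers":1},{"wx":0,"wy":0,"wz":0,"dx":0.006,"dy":0,"dz":0.02,"fingers":1},{"wx":0,"wy":0,"wz":0,"dx":0.006,"dy":0,"dz":0.03,"fingers":1},{"wx":0,"wy":0,"wz":0,"dx":0.006,"dy":0,"dz":0.04,"fingers":1},{"wx":0,"wy":0,"wz":0,"dx":0.006,"dy":0,"dz":0.04,"fingers":1}]'

```text
clock: 21.25
eef_pos: [540.7, 15.7, 61.7]
eef_rot: [-3.141, -0.0, -0.092]
wrist_force: [1.9, 3.3, -2.3]
finger_gap: 15.7
finger_force: 40.0
```

Emit:
servo_tool --motion '[{"wx":0,"wy":0,"wz":0,"dx":0.003,"dy":-0.006,"dz":0,"fingers":1},{"wx":0,"wy":0,"wz":0,"dx":0.003,"dy":-0.006,"dz":0.01,"fingers":1},{"wx":0,"wy":0,"wz":0,"dx":0.003,"dy":-0.006,"dz":0.02,"fingers":1},{"wx":0,"wy":0,"wz":0,"dx":0.003,"dy":-0.006,"dz":0.03,"fingers":1},{"wx":0,"wy":0,"wz":0,"dx":0.003,"dy":-0.006,"dz":0.035,"fingers":1},{"wx":0,"wy":0,"wz":0,"dx":0.003,"dy":-0.006,"dz":0.035,"fingers":1}]'

```text
clock: 21.85
eef_pos: [540.9, 16.0, 58.3]
eef_rot: [3.142, 0.0, -0.092]
wrist_force: [-1.7, 1.4, 1.8]
finger_gap: 15.4
finger_force: 40.0
```

Contact with the seal starts at z = 58.3, as expected. I press down to about 53.

Emit:
servo_tool --motion '[{"wx":0,"wy":0,"wz":0,"dx":0,"dy":0,"dz":0.015,"fingers":1},{"wx":0,"wy":0,"wz":0,"dx":0,"dy":0,"dz":0.03,"fingers":1},{"wx":0,"wy":0,"wz":0,"dx":0,"dy":0,"dz":0.04,"fingers":1},{"wx":0,"wy":0,"wz":0,"dx":0,"dy":0,"dz":0.05,"fingers":1},{"wx":0,"wy":0,"wz":0,"dx":0,"dy":0,"dz":0.05,"fingers":1},{"wx":0,"wy":0,"wz":0,"dx":0,"dy":0,"dz":0.05,"fingers":1}]' --newtons 55

```text
clock: 22.45
eef_pos: [541.0, 16.0, 53.6]
eef_rot: [3.142, -0.0, -0.092]
wrist_force: [-3.6, 0.9, 7.7]
finger_gap: 15.5
finger_force: 55.0
```

Emit:
servo_tool --motion '[{"wx":0,"wy":0,"wz":0,"dx":-0.003,"dy":0,"dz":0.005,"fingers":1},{"wx":0,"wy":0,"wz":0,"dx":-0.003,"dy":0,"dz":0.01,"fingers":1},{"wx":0,"wy":0,"wz":0,"dx":-0.003,"dy":0,"dz":0.01,"fingers":1},{"wx":0,"wy":0,"wz":0,"dx":-0.003,"dy":0,"dz":0.01,"fingers":1}]'

```text
clock: 22.85
eef_pos: [541.1, 16.0, 53.4]
eef_rot: [3.142, -0.001, -0.092]
wrist_force: [-5.4, 0.5, 15.0]
finger_gap: 15.8
finger_force: 55.0
```

Emit:
servo_tool --motion '[{"wx":0,"wy":0,"wz":0,"dx":-0.002,"dy":0,"dz":0.005,"fingers":1},{"wx":0,"wy":0,"wz":0,"dx":-0.002,"dy":0,"dz":0.005,"fingers":1},{"wx":0,"wy":0,"wz":0,"dx":-0.002,"dy":0,"dz":0.005,"fingers":1}]'

```text
clock: 23.15
eef_pos: [541.1, 16.0, 53.3]
eef_rot: [3.142, -0.002, -0.092]
wrist_force: [-7.4, -0.2, 19.1]
finger_gap: 15.7
finger_force: 55.0
```

```bash
python3 - <<'E'
from h import *
s=camera("scene");t=camera("top");r=read_state()
print(r["eef_pos"],r["eef_rot"],r["wrist_force"],r["finger_force"],r["clock"])
im=np.hstack([cv2.resize(s["image"][150:290,190:330],(560,560)),cv2.resize(s["image"][230:330,335:395],(240,400))[:, :].repeat(1,0) if 0 else cv2.copyMakeBorder(cv2.resize(s["image"][235:325,340:400],(240,360)),0,200,0,0,cv2.BORDER_CONSTANT)])
save(im,"f1.png")
E
```

```text
[541.12188786  15.97769755  53.30313599] [ 3.14158467e+00 -1.97653107e-03 -9.22153737e-02] [-5.8492492  -0.5922632  19.13660512] 55.00779926776886 23.25
```

View pics/f1.png

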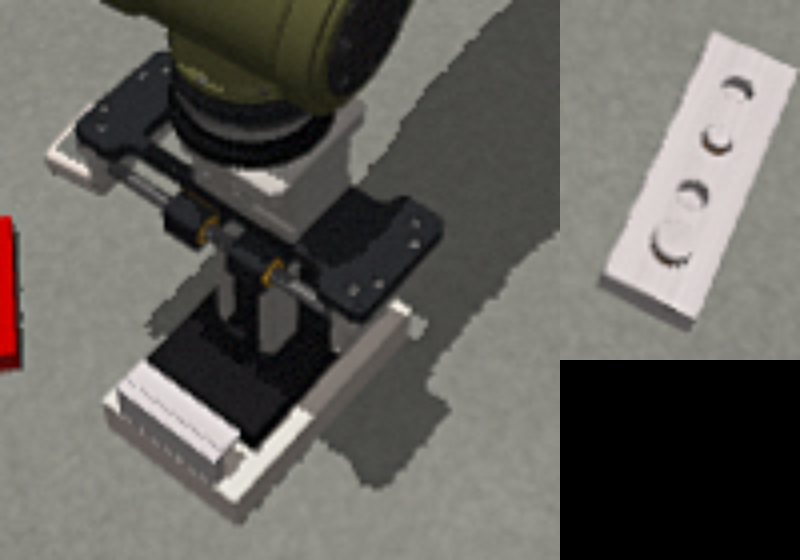

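The cover sits flat, with its tongue under the keeper (180,410), and it is bottomed at 19 N of push. The tray now has an empty end pocket, and the short and wide-capped vials are still in place.

```bash
python3 -c "
from cell import *
print(sign_off())"
```

```text
the job is handed in; nothing more can be done
None
```

I stood the tall vial fully down in the reader's well and fitted the cover under the keeper and over the pin. The job was handed in at about 23 s, with the arm still holding the cover pressed fully down at about 19 N.

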